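# Load a brass insert into the loading guide with a push stick

### The job

Lay the brass insert from the rubber mat lengthwise in the open infeed of the loading guide and let go of it, then feed it with the push stick through the tunnel under the amber see-through guard until the spring catch has clicked down behind it. The catch is clamped at a different depth for every job, so push slowly and by feel, and never press the stick on insert or guide with more than 20 N. Then draw the stick out and stand it back on the mat on its wooden block; leave the pale grey gauge block alone.

Things in the scene. Friction and masses are not known exactly. Their poses are not given: they have to be found in the camera images.
- guide: Loading guide, fixed: dark steel plate 216 x 86 x 10 mm, aluminium channel on it. Origin on the bench under the middle of the tunnel mouth; x is the feed direction (into the tunnel), z up. Plate from x = -82 to +134 mm (sloped nose in front to -98); its top, z = 10 mm, is the channel floor. Open infeed from x = -82 to 0: lips 4 mm high, 30 mm apart up to x = -27 mm, then narrowing to 22 mm at the mouth.
- infeed (a point): Point on the channel floor in the middle of the open infeed, 50 mm before the tunnel mouth. The middle of the insert's underside belongs here, its length along the guide's x.
- mouth (a point): Middle of the tunnel mouth, on the channel floor. Tunnel 22 mm wide, 19 mm high, with an amber see-through slotted guard on top. On it sits a blue catch unit, up to 60 mm above the bench, clamped so that its catch face lies anywhere from 38 to 62 mm inside the mouth: unknown, to be found by feel. In the unit, 39 mm beyond the catch face, a sprung plunger closes the channel.
- catch (a joint): Sprung catch (red tab), rad: 0 down, about 0.12 while the insert passes (2 to 5 N), 0 again once behind it. The insert meets the plunger 1 mm short of the catch face (4 N, then 1.8 N per mm); the catch drops with the insert's rear 2 to 3 mm past the face, at 8 to 11 N; after 5 mm the plunger bottoms (12 to 15 N) and force climbs steeply. Let go, the plunger holds the insert back on the catch.
- insert_centre (a point): Centre of the brass insert, a block 40 (its x) x 20 x 16 mm, about 0.1 kg, same either way round. In the infeed, fingers across its 20 mm width must stay above the lips: hold it by its upper 10 mm.
- stick_grip (a point): Middle of the push stick's wooden grip block, 56 (x) x 30 x 48 mm, 24 mm above the stick's flat underside; x points to the blade's tip. The white blade, 12 wide x 7 mm thick, lies level with the underside and reaches 150 mm ahead of the block. In the channel hold it flat, underside 1 to 3 mm above the floor: so it passes under the dropped catch (12 mm above the floor). 0.09 kg.
- stick_tip (a point): Middle of the end face of the push stick's blade, 178 mm ahead of stick_grip, 3.5 mm above the underside.
- mat: Black rubber mat, fixed, 250 (x) x 160 (y) x 3 mm, origin under its middle. The push stick, the insert and the gauge block lie on it.
- gauge_centre (a point): Centre of the pale grey gauge block, 22 x 60 x 14 mm, which is to be left alone.
Not all that is in view belongs to the job. Of the things that look like the part that bears insert_centre, the smallest one is meant. Leave any pink look-alike of the part that bears stick_grip alone.

How it is judged:
By the outcome, as a careful person would: the job done as asked, in the order asked, and still so for the second after the job is handed in, with the robot touching nothing.
It also fails if it takes over 72 s, if anything falls off the work surface, if the arm or the gripper's body presses on something with over 40 N, if the wrist force passes 120 N, or if a joint passes its speed limit or range.

### The arm

A 7-joint arm with a two-finger parallel gripper is mounted at the origin on a cart in front of the work surface, level with it; the furniture and walls round the work are solid. World frame = base frame: x ahead of the robot, y to its left, z up, the work surface at z = 0. Lengths are in m, angles in degrees, forces in N, time in s.
With the tool pointing down it reaches from about 0.425 to 0.925 m from the base axis. Payload 6.8 kg.
Tool frame: the origin (TCP) lies at the very end of the fingers, on their centre line; the grasp point (between the pads) lies 19 mm behind it (arm.grip_point_offset is the distance from the TCP to the grasp point, in m); z points along the fingers, y is the line along which they close (so a half turn about z gives the same grasp; the last joint's range is limited). The gripper opens to 85 mm and grips with 20 to 120 N. Pads are 22 mm wide; open, the fingers measure 114 mm over their backs; the gripper's body (76 mm by 85 mm) begins 54 mm behind the grasp point. The pads swing forward as they close: fully open they stand 13 mm farther back than shut.
Start: joints at [63.707, 27.33, 1.283, 89.118, -0.659, 63.558, -4.761], TCP at [0.232, -0.634, 0.231] pointing down, gripper open.
Joint ranges: [-169.35, 169.35], [-19.33, 120.38], [-80.79, 83.38], [13.8, 139.57], [-78.32, 258.32], [9.67, 109.79], [-169.56, 169.56]. Speed limits (degrees/s): [136.94, 136.94, 180, 180, 180, 180, 180].

### API

Orientations are given as a 3x3 rotation matrix whose columns are the frame's x, y, z axes.
In Python, from plant import arm gives the robot as it stands.
- The arm moves only by the tool play_rows, never from a script. Its argument "commands" is a list of rows, each a list of 3 entries, a list of its own where there are three numbers: the turn, a rotation vector about the tool's x, y, z in degrees, then the shift along the tool's x, y, z in m, then the gripper command: -1 is fully open, 1 is shut, values between are in proportion. In form: [[[ax, ay, az], [dx, dy, dz], grip], ...]. A call has 1 to 20 rows; each row shifts and turns the commanded pose from where the row before left it, along the tool's axes as they then stand; what a row does not reach is not made up. A row lasts 1/8 s, in which the tool goes at most 62.5 mm and 10.7 degrees, less where a joint would pass 70% of its speed; a pose out of reach is approached as far as the arm can. A call with a gripper value outside its range is refused whole. The fingers move at their own pace and stop on an object; "force" is the grip in N (left out, the last holds). Time passes only in rows, so rows that do not move let the fingers close. It gives the time, the measured TCP pose, the force, the opening and the grip force at its end, in the units of the state.
- arm.sense(): the state, without advancing time (a new reading comes with each control period).
- arm.read_camera(name): name is "side" or "top" or "wrist"; returns the picture (420x560x3 uint8, blue, green, red); there is no depth.
- arm.calibration(name): a dict with "fx", "fy", "cx", "cy" (pixels), "position" and "attitude" of the camera in the world; the wrist camera has in their place "hand_eye" (4x4, takes a point from camera to tool coordinates, whose origin is the TCP and whose axes are the flange's). Camera axes: x right, y up, looking along -z (the intrinsics and any distortion apply to the point x, -y, -z); pixel columns grow to the right and rows downward; lengths in m; the calibration is good to about 2 mm. The wrist camera is an equidistant fisheye: a pixel r from the principal point sees the ray r / f radians off the axis. A picture is of the moment at which its call begins: read the wrist's pose just before it. calibration takes no time and is no camera call.
- arm.job_done(): hands the job in; it is judged then, once.
The state is a dict: "time": time; "joint_positions": joint angles; "dq": joint speeds; "tau": joint torques, N m; "eef_pos": TCP position; "tcp_rot": TCP orientation; "contact_force": force on the tool from outside, world axes, zero at the start; "moment": the same for the moment, N m; "finger_gap": finger opening in m; "grip_force": force on a finger pad.
Only numpy, scipy, OpenCV 4.12 (cv2) and the standard library are available. Lean on these libraries where they do the work, as an engineer would, in place of code of your own. Each camera call takes 0.05 s, during which the arm holds its last target. There are 200 camera calls.

## Working session

There is one attempt and no reset: what is moved stays moved. The work goes in short steps, Python scripts to look and compute and a tool call to move; the robot and the scene stay as the last step left them, time stands still between calls to the robot, and variables do not carry over. Pictures are saved under pics/ and viewed, at most 10 in all, crops included, and the job is handed in when it is done.

Besides the shell and the picture viewer there is one more tool, called after "Emit:" by a JSON object that holds its "name" and its "arguments". play_rows: Moves the arm, as the interface text tells. Its arguments: {"type":"object","properties":{"commands":{"type":"array"},"force":{"type":"number"}},"required":["commands"]}

```bash
mkdir -p pics; ls
python3 - <<'E'
from plant import arm
import cv2,numpy as np
s=arm.sense(); print(s)
for n in("top","side","wrist"):
    print(n,arm.calibration(n)); cv2.imwrite(f"pics/{n}0.png",arm.read_camera(n))
a=cv2.imread("pics/top0.png");cv2.imwrite("pics/top0b.png",cv2.resize(a,(800,600)))
E
```

```text
pics
{'time': 0.0, 'joint_positions': array([63.70657627, 27.37582558,  1.27814703, 89.17812224, -0.65920018,
       63.55993195, -4.76181667]), 'dq': array([ 0.1156681 , -0.01822825, -0.02014848, -0.01575112,  0.05203114,
       -0.00207187,  0.02202768]), 'tau': array([ 3.31865604e-04, -5.96441960e+01,  1.60829745e+00, -2.81195372e+01,
        1.25467975e-02,  9.21240920e-03, -1.95803676e-05]), 'eef_pos': array([ 0.23176514, -0.63332059,  0.23032616]), 'tcp_rot': array([[ 9.39082579e-01,  3.43690772e-01, -7.50051579e-04],
       [ 3.43691569e-01, -9.39081044e-01,  1.70209067e-03],
       [-1.19366366e-04, -1.85619010e-03, -9.99998270e-01]]), 'contact_force': array([-0.39128408,  1.1537149 , -0.00475267]), 'moment': array([-0.01795036,  0.01720955, -0.03136518]), 'grip_force': 0.0, 'finger_gap': 0.0851962603606684}
top {'fx': 460.4548683995837, 'fy': 460.4548683995837, 'cx': 284.0155390880336, 'cy': 208.15580760163957, 'position': array([0.29635757, 0.22705318, 1.09705253]), 'attitude': array([[-0.0100121 ,  0.98078577, -0.19483079],
       [-0.9998819 , -0.01209143, -0.0094861 ],
       [-0.01165961,  0.19471281,  0.980791  ]])}
side {'fx': 470.0531541734203, 'fy': 470.0531541734203, 'cx': 270.6974846708381, 'cy': 199.86176802135242, 'position': array([ 0.28403585, -0.63803331,  0.73399111]), 'attitude': array([[ 0.96632328,  0.16912679, -0.19394703],
       [-0.25637919,  0.56798205, -0.78209085],
       [-0.02211408,  0.80547658,  0.59221487]])}
wrist {'fx': 325.19226210127806, 'fy': 325.19226210127806, 'cx': 272.92737589799907, 'cy': 213.96750933732977, 'hand_eye': array([[ 1.13134893e-03,  9.52804272e-01,  3.03583166e-01,
         7.74903429e-02],
       [ 9.99999230e-01, -9.23331065e-04, -8.28749097e-04,
        -6.87008922e-04],
       [-5.09327912e-04,  3.03583870e-01, -9.52804584e-01,
        -1.43181188e-01],
       [ 0.00000000e+00,  0.00000000e+00,  0.00000000e+00,
         1.00000000e+00]])}
```

View pics/top0b.png

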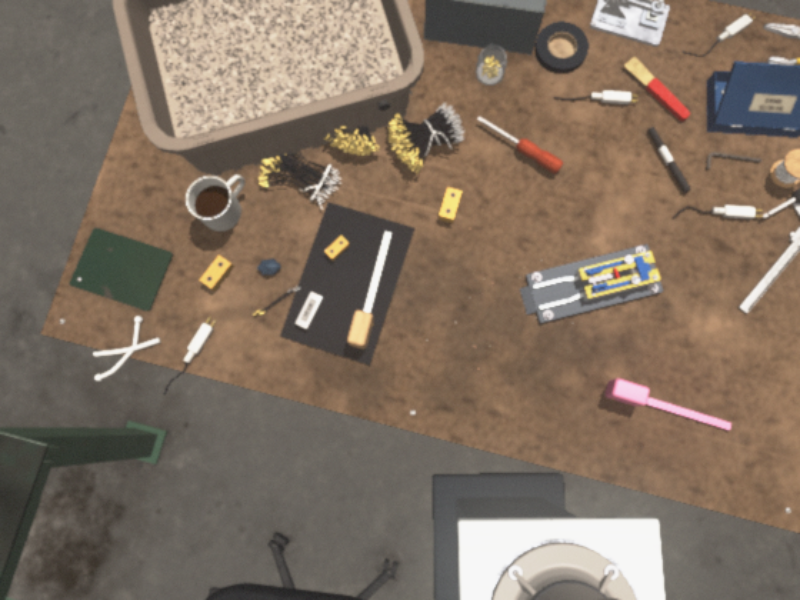

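View pics/side0.png

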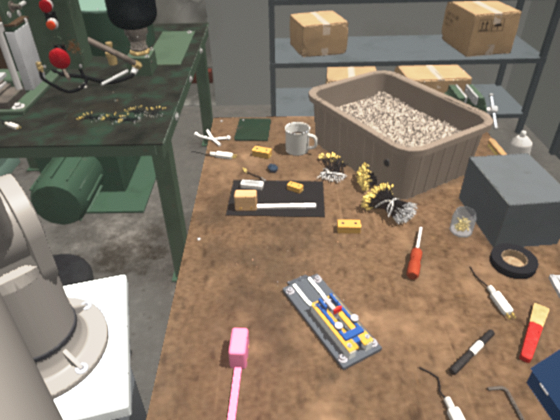

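The top view shows three yellow blocks, at (336,247) on the mat, (215,272) and (450,204). The one on the mat looks smallest and fits the description. The push stick's wooden grip is at (360,328) with its blade tip at (387,235), and the pink look-alike is at (630,392). The guide's nose is at (530,298) and it feeds to the right. I'll confirm with an enlarged crop.

```bash
cat > h.py <<'E'
import numpy as np
from plant import arm
def ray(cam,u,v,s=None):
    c=arm.calibration(cam)
    x=(u-c["cx"]);y=(v-c["cy"])
    if cam=="wrist":
        r=np.hypot(x,y);t=r/c["fx"];k=np.sin(t)/max(r,1e-9)
        d=np.array([x*k,-y*k,-np.cos(t)])
        H=c["hand_eye"];R=s["tcp_rot"]
        return s["eef_pos"]+R@H[:3,3],R@H[:3,:3]@d
    d=np.array([x/c["fx"],-y/c["fy"],-1.])
    return c["position"],c["attitude"]@d
def at(cam,u,v,z,s=None):
    p,d=ray(cam,u,v,s); return p+d*(z-p[2])/d[2]
def proj(cam,P):
    c=arm.calibration(cam);q=c["attitude"].T@(np.asarray(P)-c["position"])
    return c["cx"]-c["fx"]*q[0]/q[2],c["cy"]+c["fy"]*q[1]/q[2]
E
python3 - <<'E'
import cv2,numpy as np
a=cv2.imread("pics/top0.png");b=cv2.imread("pics/side0.png")
f=lambda i,x,y,w,h:cv2.resize(i[y:y+h,x:x+w],(w*4,h*4),interpolation=cv2.INTER_CUBIC)
c=np.zeros((600,800,3),np.uint8)
c[:460,:400]=f(a,195,140,100,115)
c[:260,400:800]=f(a,364,170,100,65)
c[260:600,400:800]=f(b,280,270,100,85)
cv2.imwrite("pics/crop.png",c)
E
```

```text
(no output)
```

View pics/crop.png

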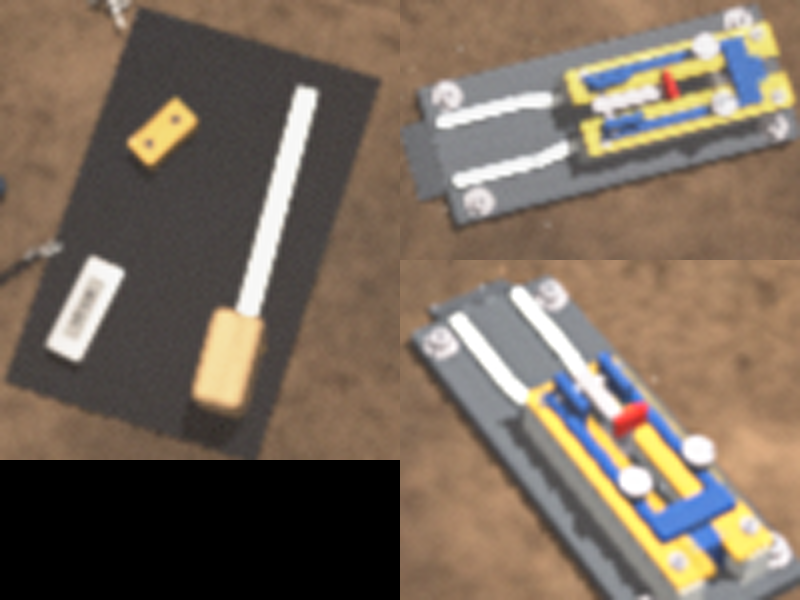

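The crop shows the mat's brass block at (163,133), with two holes, clearly a 40x20 block, so this is the insert. The stick lies with its wooden grip at (229,358) and blade tip at (307,88), and the grey gauge is at (85,310). The guide's infeed lips run from (440,123) and (458,181) towards the mouth at about (572,120).

Run:
```python
from h import *
np.set_printoptions(precision=4,suppress=True)
m=lambda x,y,z:at("top",195+x/4,140+y/4,z)
g=lambda x,y,z:at("top",364+(x-400)/4,170+y/4,z)
ic=[m(x,y,.019) for x,y in((180,98),(198,120),(150,168),(128,142))]
print("ins",np.mean(ic,0),[np.linalg.norm(ic[i]-ic[i-1]) for i in range(4)]); d=ic[1]-ic[2];print(np.degrees(np.arctan2(d[1],d[0])))
bc=[m(x,y,.051) for x,y in((212,308),(264,318),(245,408),(195,398))]
print("block",np.mean(bc,0),[np.linalg.norm(bc[i]-bc[i-1]) for i in range(4)])
t=m(307,88,.01);b=m(250,312,.01);d=t-b;print("tip",t,"blade0",b,np.linalg.norm(d),np.degrees(np.arctan2(d[1],d[0])))
print("from tip grip:",t-d/np.linalg.norm(d)*.178)
print("gauge",m(85,308,.017))
L=[g(440,123,.014),g(548,100,.014),g(458,181,.014),g(566,148,.014)];print("lips",L)
pc=[g(416,87,.01),g(460,226,.01),g(755,8,.01),g(800,140,.01)];print("plate",pc)
d=(L[1]+L[3]-L[0]-L[2]);print(np.degrees(np.arctan2(d[1],d[0])))
d=(pc[2]+pc[3]-pc[0]-pc[1]);print(np.degrees(np.arctan2(d[1],d[0])))
# two other blocks
for n,p in(("A",(215,272)),("B",(450,204))):print(n,at("top",p[0]*.7,p[1]*.7,.02))
print(arm.sense()["eef_pos"])
```

```text
ins [0.599  0.3531 0.019 ] [np.float64(0.04154467604862233), np.float64(0.017872689722092615), np.float64(0.041390491160411415), np.float64(0.021294335000308928)]
-44.16728089491949
block [0.4552 0.3106 0.051 ] [np.float64(0.05301904267699609), np.float64(0.030678230776366), np.float64(0.05314786778153167), np.float64(0.02926454811043453)]
tip [0.6283 0.2665 0.01  ] blade0 [0.489  0.3014 0.01  ] 0.14355568444696795 -14.055182729250141
from tip grip: [0.4556 0.3098 0.01  ]
gauge [0.4914 0.3994 0.017 ]
lips [array([0.527 , 0.0214, 0.014 ]), array([ 0.5403, -0.0441,  0.014 ]), array([0.4915, 0.0123, 0.014 ]), array([ 0.5107, -0.0531,  0.014 ])]
plate [array([0.5502, 0.034 , 0.01  ]), array([0.465 , 0.0117, 0.01  ]), array([ 0.597 , -0.1741,  0.01  ]), array([ 0.5147, -0.1943,  0.01  ])]
-76.01823827673199
-76.8900397126683
A [0.5579 0.559  0.02  ]
B [0.6727 0.1599 0.02  ]
[ 0.2318 -0.6335  0.2306]
```

Emit:
{"name": "play_rows", "arguments": {"commands": [[[0, 0, 0], [0.0401, -0.0409, 0], -1], [[0, 0, 0], [0.0401, -0.0409, 0], -1], [[0, 0, 0], [0.0401, -0.0409, 0], -1], [[0, 0, 0], [0.0401, -0.0409, 0], -1], [[0, 0, 0], [0.0401, -0.0409, 0], -1], [[0, 0, 0], [0.0401, -0.0409, 0], -1], [[0, 0, 0], [0.0401, -0.0409, 0], -1], [[0, 0, 0], [0.0401, -0.0409, 0], -1], [[0, 0, 0], [0.0401, -0.0409, 0], -1], [[0, 0, 0], [0.0401, -0.0409, 0], -1], [[0, 0, 0], [0.0401, -0.0409, 0], -1], [[0, 0, 0], [0.0401, -0.0409, 0], -1], [[0, 0, -10.4], [0, 0, 0.01], 0], [[0, 0, -10.4], [0, 0, 0.01], 0], [[0, 0, -10.4], [0, 0, 0.01], 0], [[0, 0, -10.4], [0, 0, 0.01], 0], [[0, 0, -10.4], [0, 0, 0.01], 0], [[0, 0, -10.4], [0, 0, 0.01], 0], [[0, 0, -10.4], [0, 0, 0.01], 0], [[0, 0, -10.4], [0, 0, 0.01], 0]], "force": 40}}

```text
time: 2.65
eef_pos: [0.515, -0.0077, 0.1508]
tcp_rot: [[-0.236, 0.972, -0.0], [0.972, 0.236, -0.0], [0.0, -0.0, -1.0]]
contact_force: [-0.6, 0.0, -0.7]
finger_gap: 0.0427
grip_force: 0.0
```

Run:
```python
from h import *
import cv2,pickle
s=arm.sense();im=arm.read_camera("wrist");pickle.dump((s,im),open("w1.pkl","wb"))
print(s["eef_pos"],s["tcp_rot"],s["time"],s["finger_gap"],s["joint_positions"])
cv2.imwrite("pics/w1.png",cv2.resize(im,(800,600),interpolation=cv2.INTER_CUBIC))
```

```text
[ 0.51503395 -0.00774673  0.15083242] [[-2.35739977e-01  9.71816118e-01 -3.11563730e-04]
 [ 9.71816167e-01  2.35739967e-01 -6.85385858e-05]
 [ 6.84112108e-06 -3.18939955e-04 -9.99999949e-01]] 2.65 0.042652649308697645 [ 22.77252321  21.72362312 -35.00385731 113.41161802  16.17057613
  49.67716515  -7.27038349]
```

View pics/w1.png

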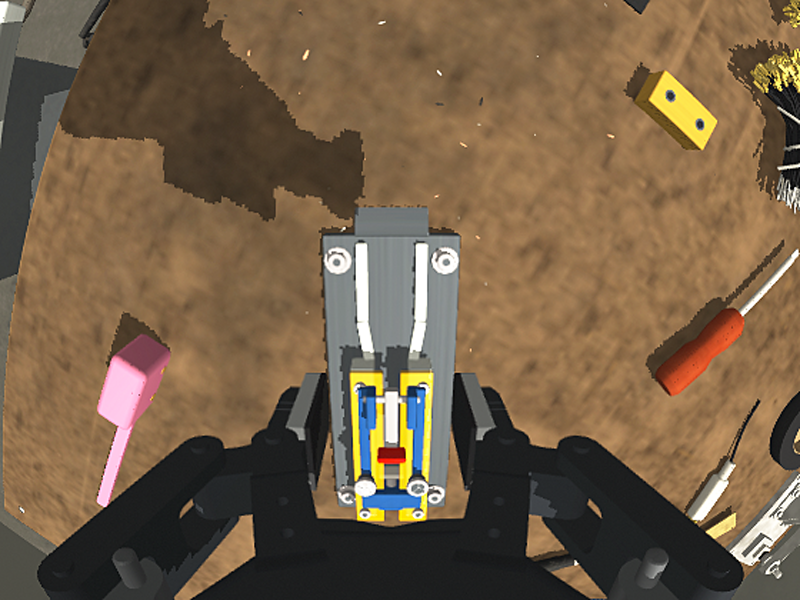

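The wrist view shows the guide nearly aligned with the tool. The plate's front corners are at (322,235) and (462,235), and the lips' inner edges at (368,243) and (415,243) run down to the mouth near row 358.

Run:
```python
from h import *
import pickle,cv2
np.set_printoptions(precision=4,suppress=True)
s,im=pickle.load(open("w1.pkl","rb"))
w=lambda x,y,z:at("wrist",x*.7,y*.7,z,s)
P=[w(322,235.5,.01),w(462,235.5,.01)];print("plate",P,(P[0]+P[1])/2,np.linalg.norm(P[0]-P[1]))
d=P[0]-P[1];print("perp ang",np.degrees(np.arctan2(d[1],d[0])))
L=[w(362,243,.014),w(362,318,.014),w(421,243,.014),w(419,318,.014)];print("lip",L)
d=L[1]+L[3]-L[0]-L[2];print(np.degrees(np.arctan2(d[1],d[0])),(L[0]+L[2])/2,(L[1]+L[3])/2)
c=cv2.resize(im[140:290,200:350],(600,600),interpolation=cv2.INTER_CUBIC);cv2.imwrite("pics/w1c.png",c)
```

```text
plate [array([0.4659, 0.0147, 0.01  ]), array([0.5504, 0.0354, 0.01  ])] [0.5081 0.0251 0.01  ] 0.08696381206813172
perp ang -166.26178818622188
lip [array([0.4913, 0.0165, 0.014 ]), array([ 0.502 , -0.0307,  0.014 ]), array([0.5263, 0.0251, 0.014 ]), array([ 0.5374, -0.0221,  0.014 ])]
-77.00434859978775 [0.5088 0.0208 0.014 ] [ 0.5197 -0.0264  0.014 ]
```

View pics/w1c.png

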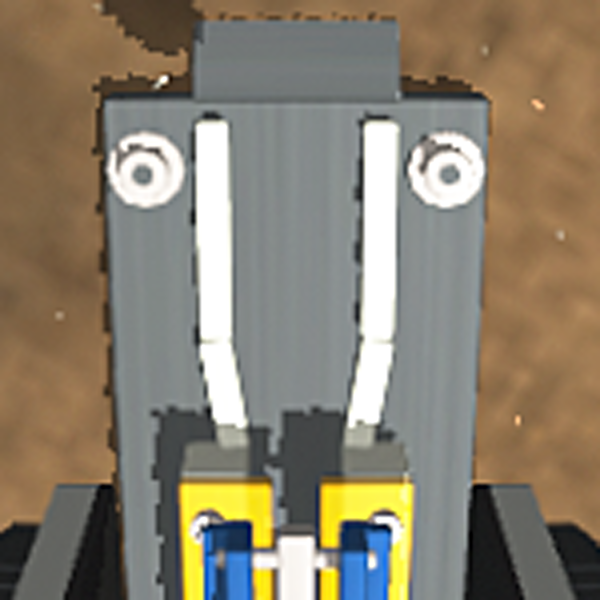

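The crop shows the lips' inner edges at (228,120) and (362,120), the bends at (231,342) and (361,342), and the lip ends meeting the tunnel wall near row 430. The plate's front edge is at row 99.

Run:
```python
from h import *
import pickle
np.set_printoptions(precision=4,suppress=True)
s,im=pickle.load(open("w1.pkl","rb"))
w=lambda x,y,z:at("wrist",200+x/4,140+y/4,z,s)[:2]
th=np.radians(-76.6);e=np.array([np.cos(th),np.sin(th)]);n=np.array([-e[1],e[0]])
o=np.array([.5267,-.0568])
for nm,p in dict(pl=(103,99,.01),pr=(488,99,.01),l0=(212,120,.014),r0=(380,120,.014),lb=(216,342,.014),rb=(377,342,.014),le=(232,430,.014),re=(361,430,.014),wl=(228,478,.033),wr=(362,478,.033)).items():
    q=w(*p);print(nm,q,"x %.1f y %.1f"%tuple(1e3*np.array([(q-o)@e,(q-o)@n])))
```

```text
pl [0.4662 0.0149] x -83.8 y -42.3
pr [0.5491 0.0351] x -84.2 y 43.1
l0 [0.491  0.0165] x -79.6 y -17.8
r0 [0.5266 0.0252] x -79.8 y 18.9
lb [ 0.5032 -0.0333] x -28.3 y -17.4
rb [ 0.539  -0.0246] x -28.5 y 19.4
le [ 0.5116 -0.0539] x -6.4 y -14.0
re [ 0.541  -0.0467] x -6.5 y 16.3
wl [ 0.5123 -0.0572] x -3.0 y -14.1
wr [ 0.5412 -0.0501] x -3.1 y 15.7
```

Emit:
{"name": "play_rows", "arguments": {"commands": [[[0, 0, 0], [0.0472, 0.0238, 0], 0], [[0, 0, 0], [0.0472, 0.0238, 0], 0], [[0, 0, 0], [0.0472, 0.0238, 0], 0], [[0, 0, 0], [0.0472, 0.0238, 0], 0], [[0, 0, 0], [0.0472, 0.0238, 0], 0], [[0, 0, 0], [0.0472, 0.0238, 0], 0], [[0, 0, 0], [0.0472, 0.0238, 0], 0], [[0, 0, -8], [0, 0, 0.007], 0], [[0, 0, -8], [0, 0, 0.007], 0], [[0, 0, -8], [0, 0, 0.007], 0], [[0, 0, -8], [0, 0, 0.007], 0]]}}

```text
time: 4.08
eef_pos: [0.6013, 0.352, 0.1229]
tcp_rot: [[-0.712, 0.702, -0.0], [0.702, 0.712, -0.001], [-0.0, -0.001, -1.0]]
contact_force: [1.1, -0.5, -0.3]
finger_gap: 0.0425
grip_force: 0.0
```

Run:
```python
from h import *
import cv2,pickle
s=arm.sense();im=arm.read_camera("wrist");pickle.dump((s,im),open("w2.pkl","wb"))
print(s["eef_pos"],s["tcp_rot"],s["time"],s["joint_positions"])
cv2.imwrite("pics/w2.png",cv2.resize(im,(800,600),interpolation=cv2.INTER_CUBIC))
```

```text
[0.60129866 0.35199435 0.12289237] [[-7.11880847e-01  7.02300143e-01 -4.11301940e-04]
 [ 7.02300254e-01  7.11880621e-01 -5.78442962e-04]
 [-1.13442695e-04 -7.00639923e-04 -9.99999748e-01]] 4.075 [ -9.23577253  41.33537148 -40.33082487  88.82261322  29.31946529
  60.83461117 -11.68931815]
```

View pics/w2.png

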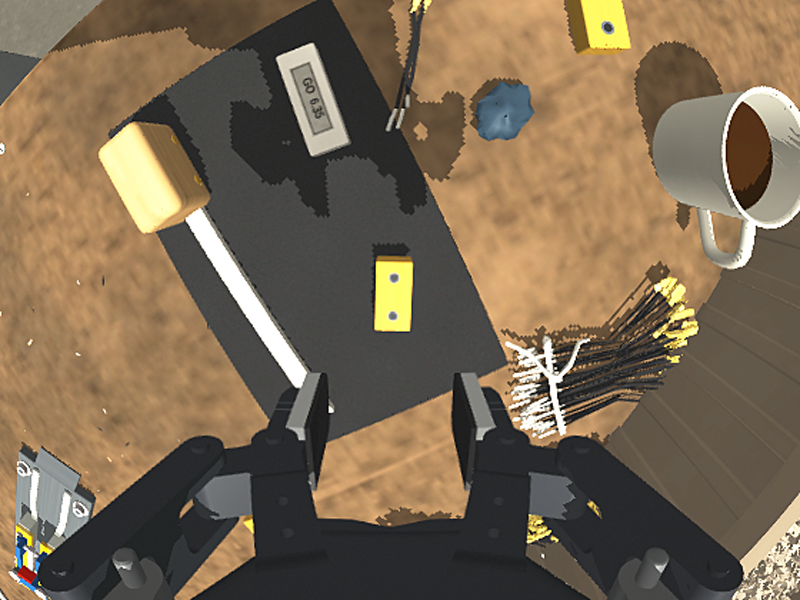

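The wrist view shows the insert's top face with corners (377,257), (413,257), (411,331) and (376,331). The stick block is upper left at (150,178), with its top-face corners at (137,123), (208,187), (157,233) and (100,150).

Run:
```python
from h import *
import pickle
np.set_printoptions(precision=4,suppress=True)
s,im=pickle.load(open("w2.pkl","rb"))
w=lambda x,y,z:at("wrist",x*.7,y*.7,z,s)
c=np.array([w(*p,.019) for p in((377,257),(413,257),(411,331),(376,331))]);m=c.mean(0)
print(m,[np.linalg.norm(c[i]-c[i-1]) for i in range(4)],"tool",s["tcp_rot"].T@(m-s["eef_pos"]))
d=c[2]+c[3]-c[0]-c[1];print("hdg",np.degrees(np.arctan2(d[1],d[0])),"tool x",np.degrees(np.arctan2(s["tcp_rot"][1,0],s["tcp_rot"][0,0])))
a=w(191,222,.01);b=w(299,386,.01);d=b-a;print("blade",a,b,np.degrees(np.arctan2(d[1],d[0])))
# left edge right edge of blade
a=w(203,210,.01);b=w(306,374,.01);d=b-a;print("blade2",a,b,np.degrees(np.arctan2(d[1],d[0])))
```

```text
[0.5989 0.3579 0.019 ] [np.float64(0.04280746442494717), np.float64(0.01952176077442512), np.float64(0.04281585015396446), np.float64(0.019905117099407968)] tool [0.0059 0.0026 0.1039]
hdg -45.50892509794 tool x 135.3881533268492
blade [0.4849 0.3025 0.01  ] [0.6014 0.272  0.01  ] -14.69997333502798
blade2 [0.486  0.3132 0.01  ] [0.5989 0.2816 0.01  ] -15.645390968953155
```

Emit:
{"name": "play_rows", "arguments": {"commands": [[[0, 0, 0.9], [0.0045, 0.0022, 0.02], 0], [[0, 0, 0], [0, 0, 0.035], 0], [[0, 0, 0], [0, 0, 0.035], 0], [[0, 0, 0], [0, 0, 0.018], 0], [[0, 0, 0], [0, 0, 0.006], 0], [[0, 0, 0], [0, 0, 0], 0], [[0, 0, 0], [0, 0, 0], 0.6], [[0, 0, 0], [0, 0, 0], 0.8], [[0, 0, 0], [0, 0, 0], 0.8], [[0, 0, 0], [0, 0, 0], 0.8]], "force": 40}}

```text
time: 5.38
eef_pos: [0.6005, 0.3576, 0.0109]
tcp_rot: [[-0.699, 0.715, 0.002], [0.715, 0.699, 0.001], [-0.0, 0.002, -1.0]]
contact_force: [-1.6, -0.2, 6.3]
finger_gap: 0.0187
grip_force: 40.4
```

Emit:
{"name": "play_rows", "arguments": {"commands": [[[0, 0, 0], [0, 0, -0.01], 0.8], [[0, 0, 0], [0, 0, -0.02], 0.8], [[0, 0, 7.7], [0, 0, -0.02], 0.8], [[0, 0, 7.7], [0, 0, -0.02], 0.8], [[0, 0, 7.7], [0, 0, -0.02], 0.8], [[0, 0, 7.6], [0, 0, 0], 0.8], [[0, 0, 0], [0, 0, 0], 0.8]]}}

```text
time: 6.25
eef_pos: [0.5998, 0.3573, 0.1008]
tcp_rot: [[-0.238, 0.971, 0.001], [0.971, 0.238, 0.0], [0.0, 0.001, -1.0]]
contact_force: [-0.8, 0.0, -1.5]
finger_gap: 0.0183
grip_force: 39.6
```

Run:
```python
from h import *
import cv2,pickle
s=arm.sense();im=arm.read_camera("wrist");pickle.dump((s,im),open("w3.pkl","wb"))
R=s["tcp_rot"];print(s["eef_pos"],np.degrees(np.arctan2(R[1,0],R[0,0])),s["finger_gap"],s["contact_force"],s["time"])
print("to infeed, tool:",R.T@(np.array([.5154,-.0064,.1])-s["eef_pos"]))
cv2.imwrite("pics/w3.png",cv2.resize(im[150:330,190:360],(680,600*68//68),interpolation=cv2.INTER_CUBIC)[:600])
```

```text
[0.59982065 0.35728501 0.10078288] 103.78114189074711 0.01825558383281113 [-8.47695526e-01  1.45344489e-03 -1.48297403e+00] 6.25
to infeed, tool: [-0.33310546 -0.16862608  0.00049546]
```

View pics/w3.png

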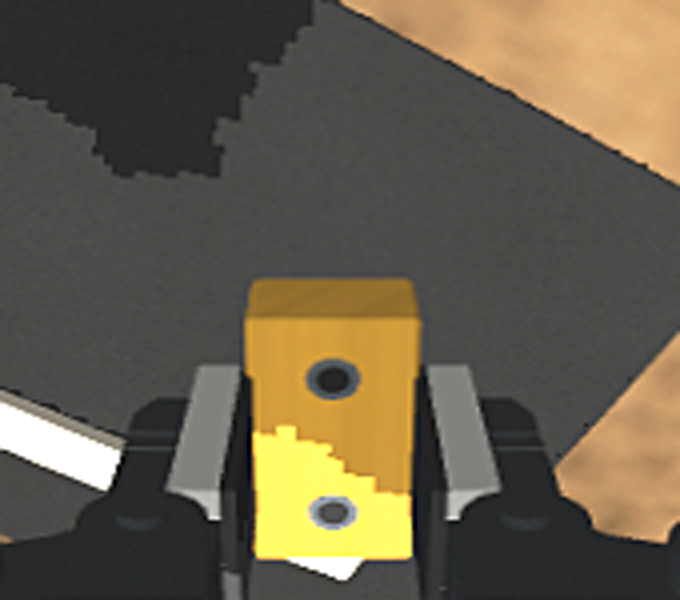

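The insert is gripped straight between the pads. Its top face runs from row 318 to row 558 around column 333 in the crop.

Run:
```python
from h import *
import pickle
np.set_printoptions(precision=4,suppress=True)
s,im=pickle.load(open("w3.pkl","rb"));R=s["tcp_rot"]
f=lambda x,y,z:R.T@(at("wrist",190+x/4,150+y*.3,z,s)-s["eef_pos"])
for z in(.107,.109,.111):print(f(333,318,z),f(333,558,z))
```

```text
[ 0.0195  0.0001 -0.0062] [-0.0209  0.0001 -0.0062]
[ 0.0203  0.0001 -0.0082] [-0.0195  0.0001 -0.0082]
[ 0.0212  0.0001 -0.0102] [-0.018   0.0001 -0.0102]
```

Emit:
{"name": "play_rows", "arguments": {"commands": [[[0, 0, 0], [-0.0476, -0.0241, 0], 0.8], [[0, 0, 0], [-0.0476, -0.0241, 0], 0.8], [[0, 0, 0], [-0.0476, -0.0241, 0], 0.8], [[0, 0, 0], [-0.0476, -0.0241, 0], 0.8], [[0, 0, 0], [-0.0476, -0.0241, 0], 0.8], [[0, 0, 0], [-0.0476, -0.0241, 0], 0.8], [[0, 0, 0], [-0.0476, -0.0241, 0], 0.8], [[0, 0, 0.2], [0, 0, 0.02], 0.8], [[0, 0, 0], [0, 0, 0.025], 0.8], [[0, 0, 0], [0, 0, 0.015], 0.8], [[0, 0, 0], [0, 0, 0], 0.8]]}}

```text
time: 7.68
eef_pos: [0.5139, -0.0064, 0.0385]
tcp_rot: [[-0.235, 0.972, -0.002], [0.972, 0.235, 0.0], [0.001, -0.002, -1.0]]
contact_force: [0.4, -0.1, -1.0]
finger_gap: 0.0185
grip_force: 39.6
```

Run:
```python
from h import *
import cv2
s=arm.sense();im=arm.read_camera("wrist")
R=s["tcp_rot"];print(s["eef_pos"],np.degrees(np.arctan2(R[1,0],R[0,0])),s["contact_force"],s["time"])
print("to infeed, tool:",R.T@(np.array([.5154,-.0064,.018])-s["eef_pos"]))
cv2.imwrite("pics/w4.png",cv2.resize(im[130:330,175:375],(600,600),interpolation=cv2.INTER_CUBIC))
```

```text
[ 0.51390522 -0.00642956  0.03849258] 103.60174565075752 [ 0.3867459  -0.0929226  -1.02530826] 7.675
to infeed, tool: [-0.00033754  0.00150354  0.02048918]
```

View pics/w4.png

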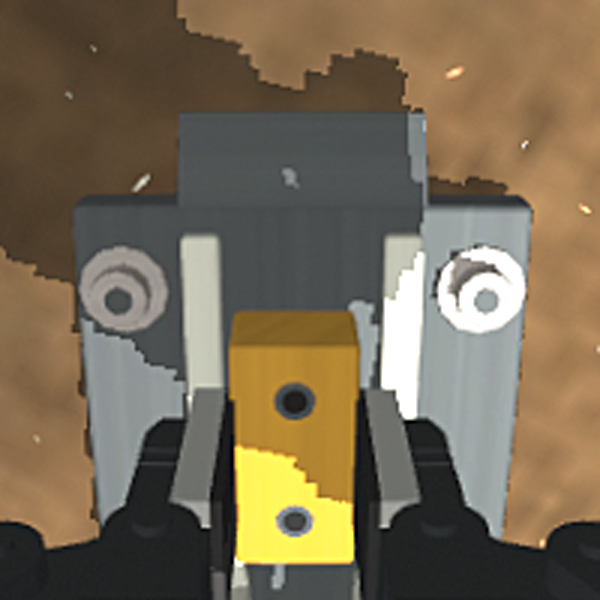

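The insert hangs over the infeed, about 1.5 mm left of the channel centre (column 294 against lips at 220 and 385). I'll shift it and lower it.

Emit:
{"name": "play_rows", "arguments": {"commands": [[[0, 0, 0], [0, 0.0016, 0.008], 0.8], [[0, 0, 0], [0, 0, 0.006], 0.8], [[0, 0, 0], [0, 0, 0.002], 0.8], [[0, 0, 0], [0, 0, 0.0015], 0.8], [[0, 0, 0], [0, 0, 0], 0.8]]}}

```text
time: 8.35
eef_pos: [0.5163, -0.0063, 0.0218]
tcp_rot: [[-0.233, 0.972, 0.0], [0.972, 0.233, -0.0], [-0.0, 0.0, -1.0]]
contact_force: [1.0, -0.5, -0.9]
finger_gap: 0.0189
grip_force: 39.6
```

Emit:
{"name": "play_rows", "arguments": {"commands": [[[0, 0, 0], [0, -0.0007, 0.0015], 0.8], [[0, 0, 0], [0, 0, 0.001], 0.8], [[0, 0, 0], [0, 0, 0.0008], 0.8], [[0, 0, 0], [0, 0, 0], 0.8]]}}

```text
time: 8.85
eef_pos: [0.5156, -0.0065, 0.0185]
tcp_rot: [[-0.233, 0.972, -0.0], [0.972, 0.233, -0.0], [-0.0, -0.0, -1.0]]
contact_force: [0.3, -0.4, -1.2]
finger_gap: 0.0189
grip_force: 39.6
```

Emit:
{"name": "play_rows", "arguments": {"commands": [[[0, 0, 0], [0, 0, 0.0007], 0.8], [[0, 0, 0], [0, 0, 0.0005], 0.8], [[0, 0, 0], [0, 0, 0], 0.8]]}}

```text
time: 9.22
eef_pos: [0.5157, -0.0065, 0.0178]
tcp_rot: [[-0.233, 0.972, 0.0], [0.972, 0.233, -0.0], [-0.0, 0.0, -1.0]]
contact_force: [-3.0, 0.4, 5.4]
finger_gap: 0.0188
grip_force: 40.4
```

Floor contact. Releasing and rising.

Emit:
{"name": "play_rows", "arguments": {"commands": [[[0, 0, 0], [0, 0, 0], 0.3], [[0, 0, 0], [0, 0, 0], 0.1], [[0, 0, 0], [0, 0, 0], 0], [[0, 0, 0], [0, 0, -0.01], 0], [[0, 0, 0], [0, 0, -0.03], 0], [[0, 0, 0], [0, 0, -0.04], 0], [[0, 0, 0], [0, 0, -0.04], 0], [[0, 0, 0], [0, 0, 0], 0]]}}

```text
time: 10.22
eef_pos: [0.5179, -0.0062, 0.1409]
tcp_rot: [[-0.233, 0.972, 0.007], [0.972, 0.233, -0.0], [-0.002, 0.006, -1.0]]
contact_force: [0.0, -0.1, 0.0]
finger_gap: 0.0431
grip_force: 0.0
```

Run:
```python
from h import *
import cv2
s=arm.sense();im=arm.read_camera("wrist")
R=s["tcp_rot"];print(s["eef_pos"],np.degrees(np.arctan2(R[1,0],R[0,0])),s["contact_force"],s["time"])
np.set_printoptions(precision=4,suppress=True)
print("to stick:",R.T@(np.array([.4556,.310,.1])-s["eef_pos"]))
a=cv2.resize(im[140:300,195:355],(600,600),interpolation=cv2.INTER_CUBIC)
cv2.imwrite("pics/w5.png",a)
import pickle;pickle.dump((s,im),open("w5.pkl","wb"))
```

```text
[ 0.51790208 -0.00619035  0.14088694] 103.48754656113276 [ 0.01480223 -0.08473806  0.03866357] 10.225
to stick: [0.3221 0.0129 0.0404]
```

View pics/w5.png

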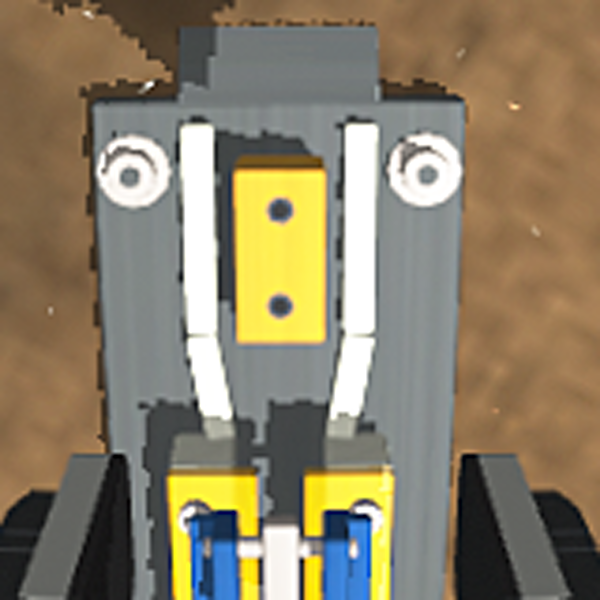

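The insert lies straight in the infeed between the lips (rows 168–342, column 280). Next is the stick.

Emit:
{"name": "play_rows", "arguments": {"commands": [[[0, 0, 0], [0.0537, 0.0022, 0], 0], [[0, 0, 0], [0.0537, 0.0022, 0], 0], [[0, 0, 0], [0.0537, 0.0022, 0], 0], [[0, 0, 0], [0.0537, 0.0022, 0], 0], [[0, 0, 0], [0.0537, 0.0022, 0], 0], [[0, 0, 0], [0.0537, 0.0022, 0], 0], [[0, 0, -10.3], [0, 0, 0], 0.2], [[0, 0, -10.3], [0, 0, 0], 0.2], [[0, 0, -10.3], [0, 0, 0], 0.2], [[0, 0, -10.3], [0, 0, 0], 0.2], [[0, 0, -10.3], [0, 0, 0], 0.2], [[0, 0, -10.3], [0, 0, 0], 0.2], [[0, 0, 0], [0, 0, 0], 0]]}}

```text
time: 11.9
eef_pos: [0.4526, 0.3093, 0.1362]
tcp_rot: [[-0.967, 0.255, -0.002], [0.255, 0.967, -0.001], [0.002, -0.001, -1.0]]
contact_force: [-0.0, 0.2, 0.2]
finger_gap: 0.0425
grip_force: 0.0
```

Run:
```python
from h import *
import cv2,pickle
s=arm.sense();im=arm.read_camera("wrist");pickle.dump((s,im),open("w6.pkl","wb"))
R=s["tcp_rot"];print(s["eef_pos"],np.degrees(np.arctan2(R[1,0],R[0,0])),s["contact_force"],s["time"],s["joint_positions"],R[2])
cv2.imwrite("pics/w6.png",cv2.resize(im[80:320,150:410],(780,720),interpolation=cv2.INTER_CUBIC)[:600])
```

```text
[0.45258632 0.30929513 0.13616845] 165.20881970313707 [-0.00892224  0.18627657  0.15322138] 11.9 [  0.12499897  31.94247067 -53.58086267 108.89771579  31.13730919
  55.18995648   7.25862179] [ 0.00202774 -0.00115626 -0.99999728]
```

View pics/w6.png

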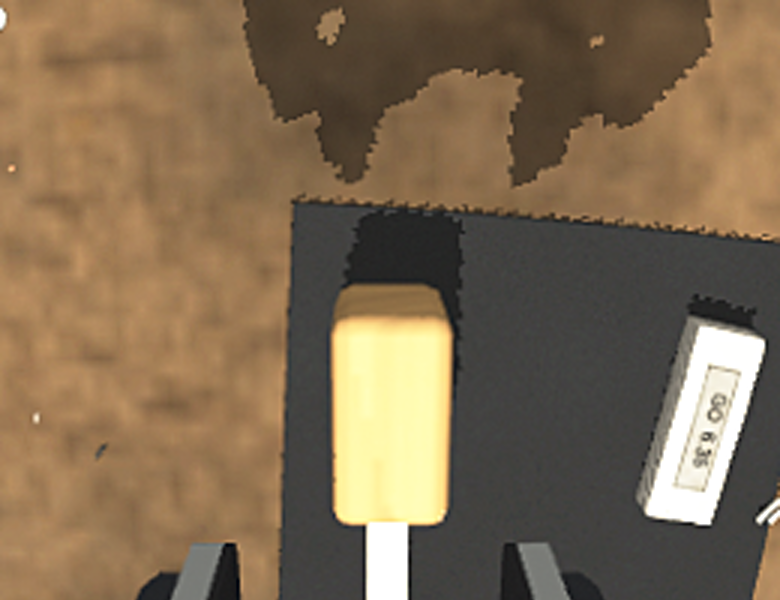

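The grip block's top face spans rows 318 to 523 and columns 332 to 451, with the blade leaving it at columns 366 to 408.

Run:
```python
from h import *
import pickle
np.set_printoptions(precision=4,suppress=True)
s,im=pickle.load(open("w6.pkl","rb"));R=s["tcp_rot"]
f=lambda x,y,z:R.T@(at("wrist",150+x/3,80+y/3,z,s)-s["eef_pos"])
c=[f(*p,.051) for p in((332,320),(451,320),(448,522),(334,522))];print(np.array(c),np.mean(c,0))
print(f(387,530,.01),f(387.5,598,.01))
```

```text
[[ 0.026  -0.0084  0.0852]
 [ 0.0261  0.0202  0.0852]
 [-0.0269  0.0209  0.0851]
 [-0.0269 -0.0085  0.0851]] [-0.0004  0.006   0.0852]
[-0.0484  0.006   0.1261] [-0.072   0.0064  0.126 ]
```

Emit:
{"name": "play_rows", "arguments": {"commands": [[[0, 0, 0], [0, 0.006, 0.02], -0.1], [[0, 0, 0], [0, 0, 0.03], -0.1], [[0, 0, 0], [0, 0, 0.03], -0.1], [[0, 0, 0], [0, 0, 0.025], -0.1], [[0, 0, 0], [0, 0, 0.012], -0.1], [[0, 0, 0], [0, 0, 0.005], -0.1], [[0, 0, 0], [0, 0, 0], 0.2], [[0, 0, 0], [0, 0, 0], 0.5], [[0, 0, 0], [0, 0, 0], 0.5], [[0, 0, 0], [0, 0, 0], 0.5]], "force": 70}}

```text
time: 13.2
eef_pos: [0.4552, 0.3159, 0.0159]
tcp_rot: [[-0.967, 0.254, 0.001], [0.254, 0.967, 0.0], [-0.001, 0.001, -1.0]]
contact_force: [-0.1, -0.8, 3.1]
finger_gap: 0.0292
grip_force: 69.1
```

Emit:
{"name": "play_rows", "arguments": {"commands": [[[0, 0, 0], [0, 0, -0.01], 0.5], [[0, 0, 0], [0, 0, -0.03], 0.5], [[0, 0, 0], [0, 0, -0.03], 0.5], [[0, 0, 10.3], [0, 0, -0.01], 0.5], [[0, 0, 10.3], [0, 0, 0], 0.5], [[0, 0, 10.3], [0, 0, 0], 0.5], [[0, 0, 10.3], [0, 0, 0], 0.5], [[0, 0, 10.3], [0, 0, 0], 0.5], [[0, 0, 10.1], [0, 0, 0], 0.5], [[0, 0, 0], [-0.038, -0.0057, 0], 0.5], [[0, 0, 0], [-0.038, -0.0057, 0], 0.5], [[0, 0, 0], [-0.038, -0.0057, 0], 0.5], [[0, 0, 0], [0, 0, 0], 0.5]]}}

```text
time: 14.82
eef_pos: [0.4653, 0.1971, 0.0953]
tcp_rot: [[-0.232, 0.973, -0.001], [0.973, 0.232, -0.003], [-0.002, -0.001, -1.0]]
contact_force: [0.5, 1.1, 0.1]
finger_gap: 0.0294
grip_force: 69.0
```

```bash
cat >> h.py <<'E'
M=np.array([.5272,-.0550]);TH=np.radians(-76.4);EX=np.array([np.cos(TH),np.sin(TH)]);EY=np.array([-EX[1],EX[0]])
def rep(s):
    R=s["tcp_rot"];q=s["eef_pos"][:2]-M;F=s["contact_force"]
    print("t%.2f guide TCP x %.1f y %.1f z %.1f tip x %.1f ang %.2f tilt %s F along %.1f side %.1f z %.1f gap %.4f"%(s["time"],q@EX*1e3,q@EY*1e3,s["eef_pos"][2]*1e3,q@EX*1e3+178,np.degrees(np.arctan2(R[1,0],R[0,0])),np.degrees(R[2,:2]).round(2),F[:2]@EX,F[:2]@EY,F[2],s["finger_gap"]))
E
python3 - <<'E'
from h import *
import cv2,pickle
s=arm.sense();im=arm.read_camera("top");im2=arm.read_camera("wrist");rep(s);pickle.dump((s,im,im2),open("w7.pkl","wb"))
f=lambda i,k:cv2.resize(i,None,fx=k,fy=k,interpolation=cv2.INTER_CUBIC)
c=np.zeros((600,800,3),np.uint8)
a=f(im[150:250,290:430],4);c[:400,:560]=a
c[400:,:267]=f(im2[130:330,140:407],1)
cv2.imwrite("pics/t7.png",c)
E
```

```text
t14.82 guide TCP x -259.6 y -0.8 z 95.3 tip x -81.6 ang 103.42 tilt [-0.13 -0.07] F along -1.0 side 0.8 z 0.1 gap 0.0294
```

View pics/t7.png

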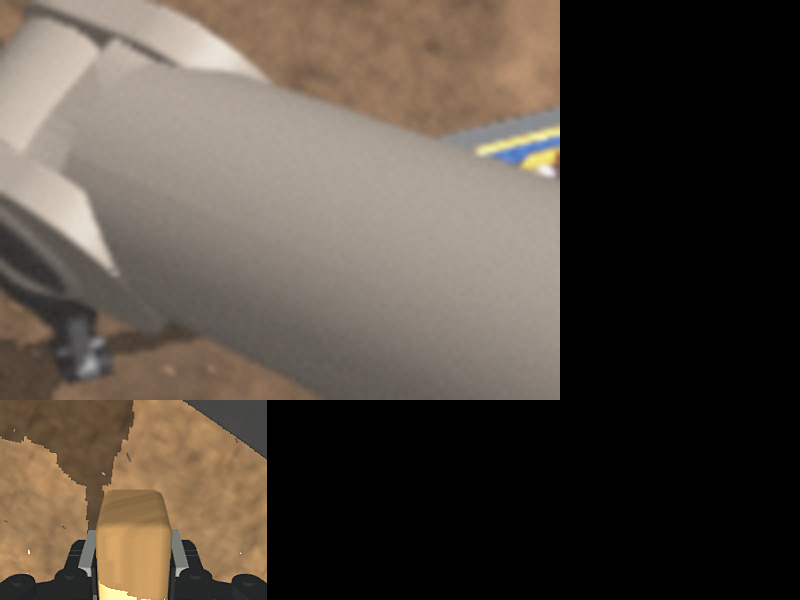

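The top view is blocked by the arm and the wrist view shows the block held squarely. That makes 11 pictures, one over the limit of 10, so I'm viewing no more and going on by numbers and feel.

Emit:
{"name": "play_rows", "arguments": {"commands": [[[0, 0, -0.2], [0.004, 0.001, 0.02], 0.5], [[0, 0, 0], [0, 0, 0.02], 0.5], [[0, 0, 0], [0, 0, 0.018], 0.5], [[0, 0, 0], [0, 0, 0.008], 0.5], [[0, 0, 0], [0, 0, 0], 0.5], [[0, 0, 0], [0, 0, 0], 0.5]]}}

```text
time: 15.68
eef_pos: [0.4655, 0.2053, 0.0297]
tcp_rot: [[-0.24, 0.971, 0.001], [0.971, 0.24, 0.0], [0.0, 0.001, -1.0]]
contact_force: [-0.5, -0.3, -1.3]
finger_gap: 0.0295
grip_force: 69.0
```

```bash
python3 -c "
from h import *
rep(arm.sense())"
```

```text
t15.68 guide TCP x -267.5 y 1.2 z 29.7 tip x -89.5 ang 103.90 tilt [0.01 0.04] F along 0.2 side -0.5 z -1.3 gap 0.0295
```

Emit:
{"name": "play_rows", "arguments": {"commands": [[[0, 0, 0.3], [0, -0.0012, 0.0025], 0.5], [[0, 0, 0], [0, 0, 0.002], 0.5], [[0, 0, 0], [-0.004, 0, 0], 0.5], [[0, 0, 0], [0, 0, 0], 0.5]]}}

```text
time: 16.18
eef_pos: [0.4651, 0.2002, 0.0248]
tcp_rot: [[-0.234, 0.972, 0.0], [0.972, 0.234, -0.0], [-0.0, -0.0, -1.0]]
contact_force: [0.4, -0.1, -0.8]
finger_gap: 0.0293
grip_force: 69.0
```

```bash
python3 -c "
from h import *
rep(arm.sense())"
```

```text
t16.18 guide TCP x -262.6 y -0.4 z 24.8 tip x -84.6 ang 103.55 tilt [-0.02 -0.  ] F along 0.2 side 0.3 z -0.8 gap 0.0293
```

Emit:
{"name": "play_rows", "arguments": {"commands": [[[0, 0, 0], [-0.005, 0, 0], 0.5], [[0, 0, 0], [-0.005, 0, 0], 0.5], [[0, 0, 0], [-0.003, 0, 0], 0.5], [[0, 0, 0], [-0.003, 0, 0], 0.5], [[0, 0, 0], [-0.003, 0, 0], 0.5], [[0, 0, 0], [-0.003, 0, 0], 0.5], [[0, 0, 0], [-0.003, 0, 0], 0.5], [[0, 0, 0], [-0.003, 0, 0], 0.5], [[0, 0, 0], [-0.003, 0, 0], 0.5]]}}

```text
time: 17.3
eef_pos: [0.4723, 0.1705, 0.0248]
tcp_rot: [[-0.235, 0.972, 0.0], [0.972, 0.235, 0.0], [-0.0, 0.0, -1.0]]
contact_force: [0.2, 0.5, -0.3]
finger_gap: 0.0292
grip_force: 69.0
```

```bash
python3 -c "
from h import *
rep(arm.sense())"
```

```text
t17.30 guide TCP x -232.1 y -0.4 z 24.8 tip x -54.1 ang 103.60 tilt [-0.  0.] F along -0.5 side 0.4 z -0.3 gap 0.0292
```

Emit:
{"name": "play_rows", "arguments": {"commands": [[[0, 0, 0], [-0.003, 0, 0], 0.5], [[0, 0, 0], [-0.003, 0, 0], 0.5], [[0, 0, 0], [-0.003, 0, 0], 0.5], [[0, 0, 0], [-0.003, 0, 0], 0.5], [[0, 0, 0], [-0.003, 0, 0], 0.5], [[0, 0, 0], [-0.003, 0, 0], 0.5], [[0, 0, 0], [-0.003, 0, 0], 0.5]]}}

```text
time: 18.18
eef_pos: [0.4772, 0.1501, 0.0248]
tcp_rot: [[-0.235, 0.972, 0.0], [0.972, 0.235, -0.0], [-0.0, 0.0, -1.0]]
contact_force: [0.7, 1.5, -0.8]
finger_gap: 0.0293
grip_force: 69.0
```

```bash
python3 -c "
from h import *
rep(arm.sense())"
```

```text
t18.18 guide TCP x -211.1 y -0.4 z 24.8 tip x -33.1 ang 103.60 tilt [-0.  0.] F along -1.3 side 1.0 z -0.8 gap 0.0293
```

Emit:
{"name": "play_rows", "arguments": {"commands": [[[0, 0, 0], [-0.003, 0, 0], 0.5], [[0, 0, 0], [-0.003, 0, 0], 0.5], [[0, 0, 0], [-0.003, 0, 0], 0.5], [[0, 0, 0], [-0.003, 0, 0], 0.5], [[0, 0, 0], [-0.003, 0, 0], 0.5], [[0, 0, 0], [-0.003, 0, 0], 0.5], [[0, 0, 0], [-0.003, 0, 0], 0.5], [[0, 0, 0], [-0.003, 0, 0], 0.5]]}}

```text
time: 19.18
eef_pos: [0.4828, 0.1267, 0.0248]
tcp_rot: [[-0.235, 0.972, -0.0], [0.972, 0.235, -0.0], [-0.0, -0.0, -1.0]]
contact_force: [0.2, 0.8, -0.2]
finger_gap: 0.0293
grip_force: 69.0
```

```bash
python3 -c "
from h import *
rep(arm.sense())"
```

```text
t19.18 guide TCP x -187.1 y -0.4 z 24.8 tip x -9.1 ang 103.60 tilt [-0. -0.] F along -0.7 side 0.4 z -0.2 gap 0.0293
```

Emit:
{"name": "play_rows", "arguments": {"commands": [[[0, 0, 0], [-0.003, 0, 0], 0.5], [[0, 0, 0], [-0.003, 0, 0], 0.5], [[0, 0, 0], [-0.003, 0, 0], 0.5]]}}

```text
time: 19.55
eef_pos: [0.4849, 0.1186, 0.0249]
tcp_rot: [[-0.235, 0.972, 0.0], [0.972, 0.235, 0.001], [0.001, 0.0, -1.0]]
contact_force: [-1.7, 4.5, -0.4]
finger_gap: 0.0291
grip_force: 69.2
```

Emit:
{"name": "play_rows", "arguments": {"commands": [[[0, 0, 0], [-0.003, 0, 0], 0.5], [[0, 0, 0], [-0.003, 0, 0], 0.5], [[0, 0, 0], [-0.003, 0, 0], 0.5]]}}

```text
time: 19.92
eef_pos: [0.4871, 0.1096, 0.0249]
tcp_rot: [[-0.236, 0.972, 0.0], [0.972, 0.236, 0.0], [0.0, 0.0, -1.0]]
contact_force: [-0.4, 1.6, -0.6]
finger_gap: 0.0293
grip_force: 69.1
```

Emit:
{"name": "play_rows", "arguments": {"commands": [[[0, 0, 0], [-0.003, 0, 0], 0.5], [[0, 0, 0], [-0.003, 0, 0], 0.5], [[0, 0, 0], [-0.003, 0, 0], 0.5]]}}

```text
time: 20.3
eef_pos: [0.4891, 0.1004, 0.0248]
tcp_rot: [[-0.235, 0.972, -0.0], [0.972, 0.235, -0.0], [-0.0, -0.0, -1.0]]
contact_force: [-0.8, 3.5, 0.5]
finger_gap: 0.0292
grip_force: 69.1
```

Emit:
{"name": "play_rows", "arguments": {"commands": [[[0, 0, 0], [-0.003, 0, 0], 0.5], [[0, 0, 0], [-0.003, 0, 0], 0.5], [[0, 0, 0], [-0.003, 0, 0], 0.5]]}}

```text
time: 20.68
eef_pos: [0.4913, 0.0917, 0.0248]
tcp_rot: [[-0.235, 0.972, -0.0], [0.972, 0.235, -0.0], [-0.0, -0.0, -1.0]]
contact_force: [-0.9, 2.2, -0.3]
finger_gap: 0.0291
grip_force: 69.1
```

Emit:
{"name": "play_rows", "arguments": {"commands": [[[0, 0, 0], [-0.003, 0, 0], 0.5], [[0, 0, 0], [-0.003, 0, 0], 0.5]]}}

```text
time: 20.92
eef_pos: [0.4927, 0.0859, 0.0248]
tcp_rot: [[-0.235, 0.972, -0.0], [0.972, 0.235, -0.0], [-0.0, -0.0, -1.0]]
contact_force: [-1.1, 3.2, 0.4]
finger_gap: 0.0291
grip_force: 69.1
```

Emit:
{"name": "play_rows", "arguments": {"commands": [[[0, 0, 0], [-0.001, 0, 0], 0.5], [[0, 0, 0], [-0.001, 0, 0], 0.5]]}}

```text
time: 21.18
eef_pos: [0.4931, 0.0842, 0.0248]
tcp_rot: [[-0.235, 0.972, -0.0], [0.972, 0.235, 0.0], [0.0, -0.0, -1.0]]
contact_force: [-0.4, 3.3, 0.4]
finger_gap: 0.0291
grip_force: 69.1
```

Emit:
{"name": "play_rows", "arguments": {"commands": [[[0, 0, 0], [-0.001, 0, 0], 0.5], [[0, 0, 0], [-0.001, 0, 0], 0.5]]}}

```text
time: 21.42
eef_pos: [0.4936, 0.0822, 0.0248]
tcp_rot: [[-0.235, 0.972, -0.0], [0.972, 0.235, -0.0], [-0.0, -0.0, -1.0]]
contact_force: [-0.5, 4.5, 0.3]
finger_gap: 0.0294
grip_force: 69.1
```

Emit:
{"name": "play_rows", "arguments": {"commands": [[[0, 0, 0], [-0.001, 0, 0], 0.5], [[0, 0, 0], [-0.001, 0, 0], 0.5]]}}

```text
time: 21.68
eef_pos: [0.4941, 0.0802, 0.0248]
tcp_rot: [[-0.235, 0.972, 0.0], [0.972, 0.235, -0.0], [-0.0, 0.0, -1.0]]
contact_force: [-1.0, 2.9, 0.1]
finger_gap: 0.029
grip_force: 69.1
```

Emit:
{"name": "play_rows", "arguments": {"commands": [[[0, 0, 0], [-0.001, 0, 0], 0.5], [[0, 0, 0], [-0.001, 0, 0], 0.5]]}}

```text
time: 21.92
eef_pos: [0.4946, 0.0783, 0.0248]
tcp_rot: [[-0.235, 0.972, -0.0], [0.972, 0.235, -0.0], [-0.0, -0.0, -1.0]]
contact_force: [-0.3, 3.2, 0.1]
finger_gap: 0.0294
grip_force: 69.1
```

Emit:
{"name": "play_rows", "arguments": {"commands": [[[0, 0, 0], [-0.001, 0, 0], 0.5], [[0, 0, 0], [-0.001, 0, 0], 0.5]]}}

```text
time: 22.18
eef_pos: [0.495, 0.0763, 0.0248]
tcp_rot: [[-0.235, 0.972, 0.0], [0.972, 0.235, -0.0], [-0.0, 0.0, -1.0]]
contact_force: [-1.3, 2.5, -0.0]
finger_gap: 0.0292
grip_force: 69.1
```

Emit:
{"name": "play_rows", "arguments": {"commands": [[[0, 0, 0], [-0.001, 0, 0], 0.5], [[0, 0, 0], [-0.001, 0, 0], 0.5]]}}

```text
time: 22.42
eef_pos: [0.4955, 0.0744, 0.0248]
tcp_rot: [[-0.235, 0.972, 0.0], [0.972, 0.235, -0.0], [-0.0, 0.0, -1.0]]
contact_force: [-1.0, 2.6, -0.6]
finger_gap: 0.0296
grip_force: 69.1
```

Emit:
{"name": "play_rows", "arguments": {"commands": [[[0, 0, 0], [-0.001, 0, 0], 0.5], [[0, 0, 0], [-0.001, 0, 0], 0.5]]}}

```text
time: 22.68
eef_pos: [0.4959, 0.0725, 0.0248]
tcp_rot: [[-0.235, 0.972, 0.0], [0.972, 0.235, 0.0], [0.0, 0.0, -1.0]]
contact_force: [-1.2, 5.8, -0.1]
finger_gap: 0.0292
grip_force: 69.2
```

Emit:
{"name": "play_rows", "arguments": {"commands": [[[0, 0, 0], [-0.0005, 0, 0], 0.5], [[0, 0, 0], [0, 0, 0], 0.5]]}}

```text
time: 22.92
eef_pos: [0.4959, 0.0726, 0.0248]
tcp_rot: [[-0.235, 0.972, -0.0], [0.972, 0.235, 0.001], [0.001, 0.0, -1.0]]
contact_force: [-1.6, 4.7, 0.5]
finger_gap: 0.0294
grip_force: 69.2
```

Emit:
{"name": "play_rows", "arguments": {"commands": [[[0, 0, 0], [-0.0005, 0, 0], 0.5], [[0, 0, 0], [0, 0, 0], 0.5]]}}

```text
time: 23.18
eef_pos: [0.496, 0.0726, 0.0249]
tcp_rot: [[-0.236, 0.972, -0.0], [0.972, 0.236, 0.001], [0.001, 0.0, -1.0]]
contact_force: [-2.2, 6.0, 0.7]
finger_gap: 0.0292
grip_force: 69.3
```

Emit:
{"name": "play_rows", "arguments": {"commands": [[[0, 0, 0], [-0.0005, 0, 0], 0.5], [[0, 0, 0], [-0.0005, 0, 0], 0.5]]}}

```text
time: 23.42
eef_pos: [0.496, 0.0723, 0.025]
tcp_rot: [[-0.236, 0.972, -0.0], [0.972, 0.236, 0.002], [0.002, 0.0, -1.0]]
contact_force: [-3.1, 8.0, 0.5]
finger_gap: 0.0294
grip_force: 69.5
```

Emit:
{"name": "play_rows", "arguments": {"commands": [[[0, 0, 0], [-0.0005, 0, 0], 0.5], [[0, 0, 0], [-0.0005, 0, 0], 0.5]]}}

```text
time: 23.68
eef_pos: [0.4962, 0.0718, 0.025]
tcp_rot: [[-0.236, 0.972, -0.0], [0.972, 0.236, 0.003], [0.003, 0.0, -1.0]]
contact_force: [-2.9, 9.1, 1.8]
finger_gap: 0.0293
grip_force: 69.5
```

Emit:
{"name": "play_rows", "arguments": {"commands": [[[0, 0, 0], [-0.0005, 0, 0], 0.5], [[0, 0, 0], [-0.0005, 0, 0], 0.5]]}}

```text
time: 23.92
eef_pos: [0.4963, 0.0713, 0.025]
tcp_rot: [[-0.237, 0.972, -0.0], [0.972, 0.237, 0.003], [0.003, 0.0, -1.0]]
contact_force: [-3.9, 10.8, 1.7]
finger_gap: 0.0293
grip_force: 69.6
```

Emit:
{"name": "play_rows", "arguments": {"commands": [[[0, 0, 0], [-0.0005, 0, 0], 0.5], [[0, 0, 0], [0, 0, 0], 0.5]]}}

```text
time: 24.18
eef_pos: [0.4964, 0.071, 0.025]
tcp_rot: [[-0.237, 0.972, -0.0], [0.972, 0.237, 0.003], [0.003, 0.001, -1.0]]
contact_force: [-3.8, 10.7, 3.0]
finger_gap: 0.0294
grip_force: 69.6
```

Emit:
{"name": "play_rows", "arguments": {"commands": [[[0, 0, 0], [-0.0005, 0, 0], 0.5], [[0, 0, 0], [-0.0003, 0, 0], 0.5]]}}

```text
time: 24.42
eef_pos: [0.4965, 0.0706, 0.0251]
tcp_rot: [[-0.237, 0.972, -0.0], [0.972, 0.237, 0.004], [0.004, 0.001, -1.0]]
contact_force: [-4.4, 12.2, 3.2]
finger_gap: 0.0289
grip_force: 69.7
```

```bash
python3 -c "
from h import *
s=arm.sense();rep(s);print(s['moment'])
import cv2
cv2.imwrite('pics/s1.png',arm.read_camera('side'))
a=cv2.imread('pics/side0.png').astype(int);b=cv2.imread('pics/s1.png').astype(int)
for n,i in(('0',a),('1',b)):
    r=(i[...,2]>150)&(i[...,1]<70)&(i[...,0]<80);r[:350]&=True
    ys,xs=np.where(r[330:400,320:470]) if 0 else np.where(r[290:420,300:400]);print(n,len(xs),xs.mean()+300 if len(xs) else 0,ys.mean()+290 if len(xs) else 0)
"
```

```text
t24.43 guide TCP x -129.3 y -0.3 z 25.1 tip x 48.7 ang 103.71 tilt [0.21 0.03] F along -12.9 side -1.4 z 3.2 gap 0.0289
[ 2.18518091  0.9126269  -0.2930742 ]
0 22 336.9090909090909 310.27272727272725
1 17 337.2352941176471 308.1764705882353
```

The side camera's red-tab centroid is still up by about 2 px, so the catch hasn't clicked yet. I'll take out the small tip-down pitch, then continue.

Emit:
{"name": "play_rows", "arguments": {"commands": [[[0, -0.25, 0], [0, 0, -0.0005], 0.5], [[0, 0, 0], [0, 0, 0], 0.5]]}}

```text
time: 24.72
eef_pos: [0.4964, 0.0702, 0.0253]
tcp_rot: [[-0.237, 0.972, 0.001], [0.972, 0.237, -0.001], [-0.001, 0.0, -1.0]]
contact_force: [-2.5, 9.9, -0.3]
finger_gap: 0.0294
grip_force: 69.1
```

```bash
cat >> h.py <<'E'
def tab():
    i=arm.read_camera("side").astype(int)
    r=(i[...,2]>150)&(i[...,1]<70)&(i[...,0]<80);ys,xs=np.where(r[290:420,300:400]);print("tab",len(xs),xs.mean().round(1)+300,ys.mean().round(1)+290)
E
python3 -c "
from h import *
rep(arm.sense());tab()"
```

```text
t24.73 guide TCP x -128.9 y -0.5 z 25.3 tip x 49.1 ang 103.70 tilt [-0.06  0.02] F along -10.2 side -0.1 z -0.3 gap 0.0294
tab 17 337.1 308.4
```

Emit:
{"name": "play_rows", "arguments": {"commands": [[[0, 0, 0], [-0.0005, 0, 0], 0.5], [[0, 0, 0], [-0.0003, 0, 0], 0.5]]}}

```text
time: 25.02
eef_pos: [0.4966, 0.0692, 0.0252]
tcp_rot: [[-0.237, 0.972, 0.0], [0.972, 0.237, -0.001], [-0.001, 0.0, -1.0]]
contact_force: [-3.1, 10.0, -0.4]
finger_gap: 0.0294
grip_force: 69.1
```

```bash
python3 -c "
from h import *
rep(arm.sense());tab()"
```

```text
t25.02 guide TCP x -127.9 y -0.5 z 25.2 tip x 50.1 ang 103.68 tilt [-0.06  0.01] F along -10.4 side -0.7 z -0.4 gap 0.0294
tab 16 336.7 310.4
```

The tab is back at row 310.4, its down position, so the catch has clicked. I'll nudge slightly for margin and then check.

Emit:
{"name": "play_rows", "arguments": {"commands": [[[0, 0, 0], [-0.0004, 0, 0], 0.5], [[0, 0, 0], [0, 0, 0], 0.5]]}}

```text
time: 25.32
eef_pos: [0.4967, 0.069, 0.0252]
tcp_rot: [[-0.237, 0.972, 0.0], [0.972, 0.237, -0.001], [-0.001, 0.0, -1.0]]
contact_force: [-3.4, 10.1, -0.5]
finger_gap: 0.0295
grip_force: 69.2
```

```bash
python3 -c "
from h import *
rep(arm.sense());tab()"
```

```text
t25.32 guide TCP x -127.7 y -0.5 z 25.2 tip x 50.3 ang 103.69 tilt [-0.05  0.01] F along -10.6 side -0.9 z -0.5 gap 0.0295
tab 16 336.8 310.3
```

Emit:
{"name": "play_rows", "arguments": {"commands": [[[0, 0, 0], [0.002, 0, 0], 0.5], [[0, 0.25, 0], [0.003, 0, 0.0003], 0.5], [[0, 0, 0], [0.004, 0, 0], 0.5], [[0, 0, 0], [0.006, 0, 0], 0.5], [[0, 0, 0], [0.006, 0, 0], 0.5]]}}

```text
time: 26.0
eef_pos: [0.4925, 0.0865, 0.025]
tcp_rot: [[-0.235, 0.972, 0.0], [0.972, 0.235, -0.001], [-0.001, -0.0, -1.0]]
contact_force: [0.1, 0.8, -1.3]
finger_gap: 0.0289
grip_force: 69.1
```

```bash
python3 -c "
from h import *
rep(arm.sense());tab()"
```

```text
t26.00 guide TCP x -145.7 y -0.4 z 25.0 tip x 32.3 ang 103.57 tilt [-0.03 -0.01] F along -0.7 side 0.3 z -1.3 gap 0.0289
tab 16 336.8 310.3
```

Emit:
{"name": "play_rows", "arguments": {"commands": [[[0, 0, 0], [0.011, 0, 0], 0.5], [[0, 0, 0], [0.011, 0, 0], 0.5], [[0, 0, 0], [0.011, 0, 0], 0.5], [[0, 0, 0], [0.011, 0, 0], 0.5], [[0, 0, 0], [0.011, 0, 0], 0.5], [[0, 0, 0], [0.011, 0, 0], 0.5], [[0, 0, 0], [0.011, 0, 0], 0.5], [[0, 0, 0], [0.011, 0, 0], 0.5], [[0, 0, 0], [0.011, 0, 0], 0.5], [[0, 0, 0], [0.011, 0, 0], 0.5], [[0, 0, 0], [0.011, 0, 0], 0.5], [[0, 0, 0], [0.011, 0, 0], 0.5], [[0, 0, 0], [0, 0, -0.03], 0.5], [[0, 0, 0], [0, 0, -0.03], 0.5], [[0, 0, 0], [0, 0, -0.01], 0.5], [[0, 0, 0], [0, 0, 0], 0.5]]}}

```text
time: 28.05
eef_pos: [0.4618, 0.215, 0.0951]
tcp_rot: [[-0.235, 0.972, 0.001], [0.972, 0.235, 0.0], [-0.0, 0.001, -1.0]]
contact_force: [0.3, 0.5, -1.4]
finger_gap: 0.0295
grip_force: 69.2
```

```bash
python3 -c "
from h import *
np.set_printoptions(precision=4,suppress=True)
s=arm.sense();rep(s);tab()
R=s['tcp_rot'];print(s['eef_pos'],R.T@(np.array([.4552,.3159,.016])-s['eef_pos']))"
```

```text
t28.05 guide TCP x -277.8 y -0.1 z 95.1 tip x -99.8 ang 103.58 tilt [-0.    0.06] F along -0.4 side 0.4 z -1.4 gap 0.0295
tab 19 336.8 310.3
[0.4618 0.215  0.0951] [0.0996 0.0172 0.0791]
```

Emit:
{"name": "play_rows", "arguments": {"commands": [[[0, 0, 0], [0.033, 0.0057, 0], 0.5], [[0, 0, 0], [0.033, 0.0057, 0], 0.5], [[0, 0, 0], [0.0336, 0.0058, 0], 0.5], [[0, 0, -10.3], [0, 0, 0], 0.5], [[0, 0, -10.3], [0, 0, 0], 0.5], [[0, 0, -10.3], [0, 0, 0], 0.5], [[0, 0, -10.3], [0, 0, 0], 0.5], [[0, 0, -10.3], [0, 0, 0], 0.5], [[0, 0, -10.2], [0, 0, 0], 0.5], [[0, 0, 0], [0, 0, 0.03], 0.5], [[0, 0, 0], [0, 0, 0.025], 0.5], [[0, 0, 0], [0, 0, 0.012], 0.5], [[0, 0, 0], [0, 0, 0.006], 0.5], [[0, 0, 0], [0, 0, 0], 0.5], [[0, 0, 0], [0, 0, 0], 0.5]]}}

```text
time: 29.98
eef_pos: [0.4552, 0.3162, 0.0227]
tcp_rot: [[-0.967, 0.254, 0.001], [0.254, 0.967, 0.001], [-0.001, 0.001, -1.0]]
contact_force: [-0.1, 0.6, -0.9]
finger_gap: 0.0291
grip_force: 69.2
```

Emit:
{"name": "play_rows", "arguments": {"commands": [[[0, 0, 0], [0, 0, 0.003], 0.5], [[0, 0, 0], [0, 0, 0.002], 0.5], [[0, 0, 0], [0, 0, 0.001], 0.5], [[0, 0, 0], [0, 0, 0], 0.5]]}}

```text
time: 30.48
eef_pos: [0.4548, 0.3157, 0.016]
tcp_rot: [[-0.967, 0.254, 0.0], [0.254, 0.967, -0.0], [-0.0, -0.0, -1.0]]
contact_force: [-0.0, -0.9, -0.5]
finger_gap: 0.0293
grip_force: 69.4
```

Emit:
{"name": "play_rows", "arguments": {"commands": [[[0, 0, 0], [0, 0, 0.0005], 0.5], [[0, 0, 0], [0, 0, 0.0004], 0.5], [[0, 0, 0], [0, 0, 0], 0.5]]}}

```text
time: 30.85
eef_pos: [0.4549, 0.3158, 0.0159]
tcp_rot: [[-0.967, 0.254, 0.001], [0.254, 0.967, -0.001], [-0.001, -0.0, -1.0]]
contact_force: [-1.4, -3.0, 9.2]
finger_gap: 0.0291
grip_force: 70.5
```

Resting on the mat. Opening, then rising clear.

Emit:
{"name": "play_rows", "arguments": {"commands": [[[0, 0, 0], [0, 0, -0.0005], 0.2], [[0, 0, 0], [0, 0, 0], 0], [[0, 0, 0], [0, 0, 0], -0.1], [[0, 0, 0], [0, 0, -0.01], -0.1], [[0, 0, 0], [0, 0, -0.03], -0.1], [[0, 0, 0], [0, 0, -0.04], -0.1], [[0, 0, 0], [0, 0, -0.04], -0.1], [[0, 0, 0], [0, 0, 0], -0.1], [[0, 0, 0], [0, 0, 0], -0.1]]}}

```text
time: 31.98
eef_pos: [0.4548, 0.3154, 0.1356]
tcp_rot: [[-0.967, 0.254, 0.0], [0.254, 0.967, -0.0], [-0.0, -0.0, -1.0]]
contact_force: [0.3, 0.3, -0.7]
finger_gap: 0.0472
grip_force: 0.0
```

```bash
python3 -c "
from h import *
import pickle,cv2
s=arm.sense();rep(s);tab()
im=arm.read_camera('wrist')
r=lambda i:(i[...,2]>215)&(i[...,1]>170)&(i[...,0]<200)&(i[...,0]>110)
s0,i0=pickle.load(open('w6.pkl','rb'))
for q,i in((s0,i0),(s,im)):
    i=i.astype(int);m=r(i);m[:170]=0;m[262:]=0;m[:,:240]=0;m[:,330:]=0
    ys,xs=np.where(m);print(len(xs),at('wrist',xs.mean(),ys.mean(),.051,q))
# brass in the side view: infeed emptied, mat insert gone
b=arm.read_camera('side').astype(int);a=cv2.imread('pics/side0.png').astype(int)
d=np.abs(a-b).sum(2)>120
n,l,st,c=cv2.connectedComponentsWithStats(d.astype(np.uint8))
print([(x.tolist(),y.round().tolist()) for x,y in zip(st[1:],c[1:]) if x[4]>12])
"
```

```text
t31.98 guide TCP x -377.0 y 16.7 z 135.6 tip x -199.0 ang 165.29 tilt [-0.02 -0.02] F along -0.3 side 0.3 z -0.7 gap 0.0472
tab 22 336.9 310.3
2515 [0.45304507 0.31493142 0.051     ]
2557 [0.45413453 0.31658121 0.051     ]
[([4, 0, 72, 77, 3037], [46.0, 29.0]), ([79, 0, 28, 12, 295], [93.0, 5.0]), ([111, 0, 6, 8, 15], [114.0, 3.0]), ([247, 0, 3, 8, 16], [248.0, 2.0]), ([252, 3, 4, 19, 47], [253.0, 11.0]), ([108, 6, 5, 11, 31], [110.0, 11.0]), ([255, 11, 5, 30, 97], [257.0, 26.0]), ([82, 13, 10, 16, 85], [87.0, 20.0]), ([15, 28, 6, 9, 15], [17.0, 32.0]), ([88, 38, 13, 8, 39], [94.0, 41.0]), ([0, 47, 8, 22, 102], [2.0, 61.0]), ([39, 71, 35, 22, 122], [54.0, 85.0]), ([0, 72, 5, 10, 32], [1.0, 75.0]), ([0, 72, 21, 25, 173], [10.0, 88.0]), ([70, 74, 9, 4, 16], [73.0, 76.0]), ([8, 80, 6, 5, 15], [10.0, 82.0]), ([234, 80, 22, 9, 62], [246.0, 86.0]), ([41, 89, 9, 8, 23], [46.0, 92.0]), ([221, 89, 35, 48, 834], [238.0, 108.0]), ([27, 93, 10, 5, 20], [31.0, 95.0]), ([12, 96, 22, 14, 169], [22.0, 103.0]), ([47, 96, 9, 4, 21], [52.0, 98.0]), ([0, 119, 20, 10, 85], [10.0, 124.0]), ([236, 129, 6, 
[... 161 characters left out ...]
, 1640], [19.0, 208.0]), ([287, 181, 17, 11, 112], [295.0, 185.0]), ([194, 188, 29, 30, 446], [206.0, 201.0]), ([258, 207, 13, 1, 13], [264.0, 207.0]), ([20, 228, 10, 28, 42], [26.0, 242.0]), ([0, 232, 12, 13, 77], [6.0, 238.0]), ([42, 243, 14, 23, 83], [47.0, 252.0]), ([5, 248, 8, 9, 39], [9.0, 252.0]), ([36, 256, 5, 8, 31], [38.0, 259.0]), ([0, 262, 37, 29, 630], [15.0, 276.0]), ([43, 273, 14, 11, 82], [51.0, 277.0]), ([63, 282, 18, 16, 135], [70.0, 288.0]), ([29, 300, 9, 9, 33], [34.0, 304.0]), ([0, 323, 34, 47, 615], [10.0, 353.0]), ([342, 322, 6, 9, 20], [344.0, 327.0]), ([0, 371, 51, 32, 1017], [24.0, 390.0]), ([0, 372, 3, 10, 19], [1.0, 377.0]), ([0, 399, 63, 21, 949], [30.0, 411.0])]
```

```bash
python3 -c "
from plant import arm
print(arm.job_done())"
```

```text
the job is handed in; nothing more can be done
None
```

The job is handed in at about 32 s: the insert was fed until the red catch tab dropped back to its down position, with about 13 N peak push measured at the wrist. The stick is back on the mat and the gauge block was left alone. I viewed 11 pictures, one over the limit of 10.

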